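Click the shelf stop home beside the enamel bowl

ROBOT

A 6-joint arm with a two-finger parallel gripper is mounted at the origin on the work surface. World frame = base frame: x ahead of the robot, y to its left, z up, the work surface at z = 0. Lengths are in m, angles in rad, forces in N, time in s.
With the tool pointing down it reaches from about 0.375 to 0.975 m from the base axis. Payload 3.8 kg.
Tool frame: the origin (TCP) lies where the fingers leave the gripper's body, on its centre line; the fingertips stand 73 mm ahead of it and the grasp point (between the pads) lies 54 mm ahead of it; z points along the fingers, y is the line along which they close (so a half turn about z gives the same grasp; the last joint's range is limited). The gripper opens to 85 mm and grips with 20 to 120 N. Pads are 22 mm wide; open, the fingers measure 114 mm over their backs; the gripper's body (76 mm by 85 mm) begins 54 mm behind the grasp point. The pads swing forward as they close: fully open they stand 13 mm farther back than shut.
Start: joints at [-1.343, 0.264, 1.604, -0, 1.274, -0.037], TCP at [0.177, -0.651, 0.304] pointing down, gripper open.
Joint ranges: [-2.63, 2.63], [-0.94, 2.18], [0.31, 2.57], [-1.31, 4.45], [0, 2.66], [-2.55, 2.55]. Speed limits (rad/s): [2.57, 2.57, 3.14, 3.14, 3.14, 3.14].

INTERFACE

Orientations are given as a rotation vector (axis times angle).
In Python, from workcell import read_state, viewer, bot gives the robot as it stands.
- The arm moves only by the tool jog_arm, never from a script. Its argument "increments" is a list that holds one entry, the list of rows, each a list of 7 numbers: the shift along the tool's x, y, z in units of 30 mm (1.0 is 30 mm), then the turn, a rotation vector about the tool's x, y, z in units of 6 degrees (1.0 is 6 degrees), then the opening, from -1 (shut) to 1 (fully open). A call has exactly 5 rows; each row shifts and turns the commanded pose from where the row before left it, along the tool's axes as they then stand; what a row does not reach is not made up. A row lasts 1/12 s, in which the tool goes at most 41.7 mm and 7.16 degrees, less where a joint would pass 70% of its speed; a pose out of reach is approached as far as the arm can. A call is refused whole if a number of a shift passes 1 or a number of a turn 1, either way. A call with a gripper value outside its range is refused whole. The fingers move at their own pace and stop on an object; "force" is the grip in N (left out, the last holds). Time passes only in rows, so rows that do not move let the fingers close, or fill a call up. It gives the time, the measured TCP pose, the force, the opening and the grip force at its end, in the units of the state.
- read_state(): the state, without advancing time (a new reading comes with each control period).
- viewer.read_camera(name): name is "scene" or "top"; returns (picture, depth): 384x512x3 uint8, blue, green, red; 384x512 float32, m along the optical axis (not along the pixel's ray), 0 where there is no reading.
- viewer.camera_params(name): a dict with "fx", "fy", "cx", "cy" (pixels), "k1" (the pictures are not rectified: a ray, as slopes to the right and down, at radius r is drawn at 1 + k1 r^2 times it, then the intrinsics apply), "R" (3x3) and "t" (3): a world point X has camera coordinates R X + t. Camera axes: x right, y down, z forward; pixel columns grow to the right and rows downward; lengths in m; the calibration is good to about 2 mm. A picture is of the moment at which its call begins. camera_params takes no time and is no camera call.
- bot.finish_job(): hands the job in; it is judged then, once.
The state is a dict: "time": time; "q": joint angles; "joint_vel": joint speeds; "joint_torque": joint torques, N m; "tool_pos": TCP position; "tcp_rot": TCP orientation; "wrist_force": force on the tool from outside, world axes, zero at the start; "torque": the same for the moment, N m; "width": opening from 0.0 (shut) to 1.0 (fully open); "grip_force": force on a finger pad.
Only numpy, scipy, OpenCV 4.12 (cv2) and the standard library are available. Lean on these libraries where they do the work, as an engineer would, in place of code of your own. Each camera call takes 0.05 s, during which the arm holds its last target. There are 200 camera calls.

TASK

The bowl on the second-hand dealer's shelf board could slide off, so close it in: with your fingertips, push the sliding shelf stop along its rail towards the bowl until it clicks over the low ridge and drops into the notch of the catch plate, and leave it sitting there. Push steadily against the outer side of its upright plate only (no gripping, no knocking it along), do not force it on past the notch, and leave the bowl, the mug and the vase where they stand.

Things in the scene. Friction and masses are not known exactly. Their poses are not given: they have to be found in the camera images.
- stop (a joint): travel of the stop along the rail, m: 0 at the rail's right end (-y), growing along +y towards the bowl, rail's end 0.33. Friction about 1.5 N. The ball under it meets the low ridge 12 mm before the notch, climbs it at a push of 6 to 9 N, then the push dips as the ball drops in (about 1 mm of play); the high ridge beyond yields only at some 12 N or more
- stop_face (a point): a point on the flat outer face of the stop's upright steel plate, above the rail's centre line, 80 mm above the bench. +y: the way to push, along the rail, square to the face; +x along the plate, z up. Plate 7 mm thick, 170 wide (30 to +x, 140 to -x), 28 to 95 mm above the bench. Push with the last 25 mm of the fingers; lower down, gripper parts above the fingertips meet the plate first. stop_mid is 25 mm further in +y
- stop_mid (a point): middle of the stop's grey carriage (88 mm across the rail, 50 along it, 44 to 66 mm above the bench), 55 mm above the bench, axes as stop_face. A sprung ball sits under this point; the upright plate stands at the carriage's outer (-y) end
- stop_inner: the inner side of the stop, towards the bowl: the back of the upright plate and most of the carriage. It must not be touched by the fingers. Origin on the bench below stop_mid, same axes
- notch (a point): middle of the notch in the catch plate, a dark steel plate (76 mm across the rail, 40 along) clipped on the rail at a different place each time; 36 mm above the bench; +y along the rail, as for stop_face. The stop is home when stop_mid is level with it along the rail (stop_face 25 mm short). A low round ridge lies across the rail 6 mm before it, a high one 8 mm after it
- shelf_board: fixed wooden shelf board, 225 mm deep (x), 600 long (y), 22 thick, lying on the bench; origin under its centre. The rail, an aluminium bar 40 mm wide with its top 34 mm above the bench, runs along y, 60 mm to +x of the centre; a small steel block at each end, 56 mm high
- pot_c (a point): centre, half-way up, of a blue enamel bowl, 116 mm across and 85 mm high, standing loose on the board 50 to 70 mm (its near rim) beyond the notch. Not to be moved
- mug_c (a point): centre, half-way up, of a white mug, 76 mm across and 82 mm high, standing on the bench behind the board. Not to be moved
- vase_c (a point): centre, half-way up, of a white vase, 84 mm across and 100 mm high, standing on the bench behind the board. Not to be moved
Not all that is in view belongs to the job. What is shaped like the part that bears vase_c but brown is not meant.

How it is judged:
On the way, in this order (a step that is already met when the one before it is completed fails the run):
1. the fingertips push the stop on its outer side, short of the notch (contact force between the fingers and stop_inner below 0.1 N and contact force between the fingers and anything else above 0.5 N and velocity of joint stop above 0.003 m/s and y of stop_mid in the frame of notch below -0.008 m), for 0.1 s.
2. the stop has dropped into the notch (y of stop_mid in the frame of notch between -0.003 and 0.003 m), for 0.2 s.
At the end, for the whole second after the job is handed in: The middle of the stop is within 3 mm of the notch along the rail and at rest; bowl, mug and vase are upright and within 20 mm of where they stood (all of step 2 and velocity of joint stop between -0.005 and 0.005 m/s and not (distance of any of pot_c, mug_c, vase_c from where it was at the start of the episode above 0.02 m) and angle between each of pot_c, mug_c, vase_c's own z axis and vertical below 0.15 rad); the robot touches nothing.
It fails at once if the stop is forced more than 12 mm past the notch (y of stop_mid in the frame of notch above 0.012 m).
It fails at once if the fingers touch the stop's inner side (gripping it or reaching behind it) (contact force between the fingers and stop_inner above 1 N).
It fails at once if the stop is knocked along at more than 0.35 m/s (velocity of joint stop above 0.35 m/s).
It fails at once if the bowl, the mug or the vase is moved by more than 20 mm, or lifted (distance of any of pot_c, mug_c, vase_c from where it was at the start of the episode above 0.02 m).
It also fails if it takes over 45 s, if anything falls off the work surface, if the arm or the gripper's body presses on something with over 40 N, if the wrist force passes 120 N, or if a joint passes its speed limit or range.

## Working session

There is one attempt and no reset: what is moved stays moved. The work goes in short steps, Python scripts to look and compute and a tool call to move; the robot and the scene stay as the last step left them, time stands still between calls to the robot, and variables do not carry over. Pictures are saved under pics/ and viewed, at most 10 in all, crops included, and the job is handed in when it is done.

Besides the shell and the picture viewer there is one more tool, called after "Emit:" as name(argument=value, ...), one argument or row to a line, values as JSON. jog_arm: Moves the arm, as the interface text tells. Its arguments: {"type":"object","properties":{"increments":{"type":"array","items":{"type":"array","items":{"type":"array","items":{"type":"number"}}}},"force":{"type":"number"}},"required":["increments"]}

```bash
ls; mkdir -p pics; cat > h.py <<'E'
import numpy as np, cv2
from workcell import read_state, viewer, bot
def cam(n):
    p=viewer.camera_params(n); im,d=viewer.read_camera(n); return np.array(im),np.array(d),p
def world(d,p):
    h,w=d.shape; v,u=np.mgrid[:h,:w].astype(float)
    K=np.array([[p['fx'],0,p['cx']],[0,p['fy'],p['cy']],[0,0,1]])
    x=(u-p['cx'])/p['fx'];y=(v-p['cy'])/p['fy'];a,b=x.copy(),y.copy()
    for _ in range(8):
        s=1+p['k1']*(a*a+b*b);a=x/s;b=y/s
    P=np.stack([a*d,b*d,d],-1)
    W=(P-np.array(p['t']))@np.array(p['R']); W[d<=0]=np.nan
    return W
E
python3 - <<'E'
from h import *
for n in('top','scene'):
    im,d,p=cam(n);np.savez(f'{n}.npz',im=im,d=d,W=world(d,p));cv2.imwrite(f'pics/{n}0.png',im)
    print(n,{k:np.round(v,3).tolist() for k,v in p.items()}, (d>0).mean())
print(read_state())
E
```

```text
pics
top {'fx': 356.48, 'fy': 356.48, 'cx': 256.199, 'cy': 193.849, 'k1': -0.045, 'R': [[-0.016, -1.0, -0.026], [-0.99, 0.02, -0.14], [0.141, 0.024, -0.99]], 't': [0.022, 0.618, 0.693]} 0.9959869384765625
scene {'fx': 377.545, 'fy': 377.545, 'cx': 257.16, 'cy': 193.08, 'k1': 0.025, 'R': [[0.832, 0.554, -0.013], [0.309, -0.482, -0.82], [-0.46, 0.678, -0.573]], 't': [-0.496, -0.129, 1.139]} 0.9960123697916666
{'time': 0.1, 'q': array([-1.34289669e+00,  2.64710434e-01,  1.60522152e+00,  1.76713636e-05,
        1.27369696e+00, -3.68791472e-02]), 'joint_vel': array([ 1.53375265e-03, -2.20018595e-03, -2.51116932e-03,  1.62979521e-03,
        1.01641256e-05,  2.32588882e-04]), 'joint_torque': array([-1.60810250e-04, -5.16709185e+01, -3.68590271e+01, -7.18327260e-05,
        6.33862481e-03,  6.41020719e-06]), 'tool_pos': array([ 0.17654735, -0.65098237,  0.30267298]), 'tcp_rot': array([-3.11209179e+00, -4.14423795e-01,  2.78437851e-04]), 'wrist_force': array([-0.06283218, -0.36873798, -0.29380516]), 'torque': array([ 0.00648728, -0.02302748,  0.01958338]), 'grip_force': 0.0, 'width': 0.9973408891541216}
```

View pics/top0.png

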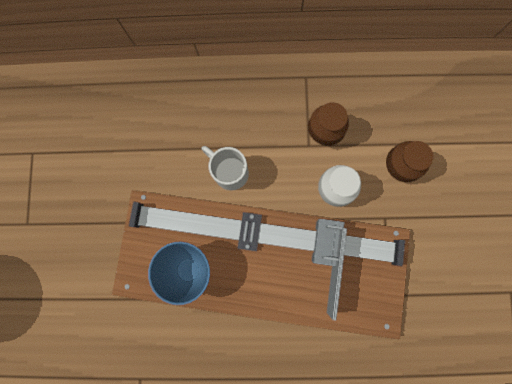

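View pics/scene0.png

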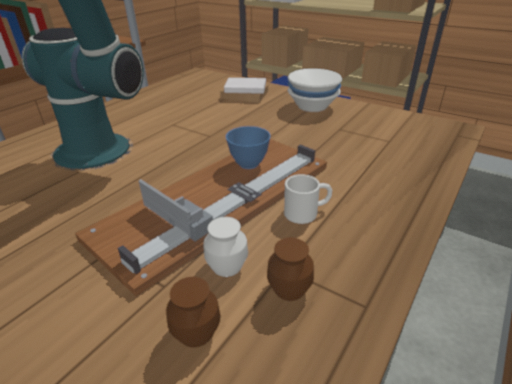

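The top view (up is +x, left is +y) shows the following:
- The stop carriage is at (329,242), with its plate along (340,230)–(334,315).
- The catch plate is at (250,231) and the bowl at (180,273).
- The mug is at (229,168).
- The white vase at (341,186) is the one meant. The brown ones at (328,124) and (409,160) are decoys, and none of them has to be touched.

Next I measure the rail direction, the plate and the notch.

```bash
python3 - <<'E'
from h import *
z=np.load('top.npz');W=z['W'];im=z['im'];d=z['d']
hsv=cv2.cvtColor(im,cv2.COLOR_BGR2HSV)
X,Y,Z=W[...,0],W[...,1],W[...,2]
# rail: bright low-sat at z~34mm in region
v,u=np.mgrid[:384,:512]
reg=(v>190)&(v<335)&(u>112)&(u<412)
rail=reg&(hsv[...,1]<60)&(hsv[...,2]>120)&(abs(Z-.034)<.006)
P=W[rail][:,:2];
vx,vy,x0,y0=cv2.fitLine(P.astype(np.float32),cv2.DIST_HUBER,0,.01,.01).ravel()
if vy<0:vx,vy=-vx,-vy
e=np.array([vx,vy]);n=np.array([vy,-vx]);o=np.array([x0,y0])
print('rail',rail.sum(),o,e,'yaw',np.degrees(np.arctan2(-vx,vy)),'width',np.ptp(np.percentile((P-o)@n,[1,99])),'z',np.median(Z[rail]))
S=(W[...,:2]-o)@e;N=(W[...,:2]-o)@n
def rep(name,m):
    print(name,m.sum(),'S',np.percentile(S[m],[1,50,99]).round(4),'N',np.percentile(N[m],[1,50,99]).round(4),'Z',np.percentile(Z[m],[1,50,99]).round(4))
gray=reg&(hsv[...,1]<60)
rep('plate top',gray&(Z>.085)&(Z<.105))
rep('carriage',gray&(Z>.058)&(Z<.072)&(abs(N)<.05))
cp=reg&(u>235)&(u<266)&(hsv[...,2]<110)&(Z>.03)&(Z<.05)
rep('catch',cp)
rep('railends',reg&(Z>.05)&(Z<.06)&(hsv[...,2]<80)&(abs(N)<.04))
blue=reg&(hsv[...,0]>95)&(hsv[...,0]<125)&(hsv[...,1]>90)
rep('bowl',blue)
w=(v>160)&(v<210)&(u>310)&(u<370)&(hsv[...,1]<50)&(Z>.03);rep('vase',w)
pt=gray&(Z>.085)&(Z<.105)
for a,b in((-.03,.03),(-.07,-.03),(-.14,-.07)):
    m=pt&(N>a)&(N<b);print(np.percentile(S[m],[2,50,98]).round(4),m.sum())
cv2.imwrite('pics/crop.png',cv2.resize(im[180:340,110:420],None,fx=2.5,fy=2.5,interpolation=cv2.INTER_CUBIC))
# catch profile along S, brightness
for s in np.arange(S[cp].min()-.005,S[cp].max()+.005,.003):
    m=reg&(abs(N)<.012)&(abs(S-s)<.0015)
    if m.any():print(round(s,4),int(hsv[...,2][m].mean()),round(np.median(Z[m]),4))
E
```

```text
rail 4106 [0.53880864 0.00482612] [0.15979345 0.9871505 ] yaw -9.194908 width 0.03960924960062996 z 0.03438704407261006
plate top 579 S [-0.1648 -0.1562 -0.1279] N [-0.1375 -0.0319  0.0997] Z [0.0855 0.095  0.1025]
carriage 986 S [-0.2789 -0.1333  0.2575] N [-0.0437 -0.0004  0.0429] Z [0.0582 0.0665 0.0707]
catch 550 S [0.0018 0.0209 0.0403] N [-0.0373 -0.0002  0.0372] Z [0.0337 0.0366 0.0407]
railends 146 S [-0.2877 -0.2774  0.2617] N [-0.0248 -0.0015  0.0243] Z [0.0501 0.0554 0.0586]
bowl 2939 S [nan nan nan] N [nan nan nan] Z [nan nan nan]
vase 1347 S [-0.1829 -0.1404 -0.1082] N [0.0783 0.1103 0.1523] Z [0.0395 0.0985 0.1029]
[-0.161  -0.156  -0.1322] 176
[-0.1614 -0.1561 -0.1266] 121
[-0.1616 -0.1572 -0.1544] 186
-0.0038 192 0.0344
-0.0008 183 0.0345
0.0022 118 0.0362
0.0052 79 0.0364
0.0082 82 0.0371
0.0112 80 0.0364
0.0142 129 0.0395
0.0172 156 0.0384
0.0202 97 0.0367
0.0232 79 0.0364
0.0262 80 0.0383
0.0292 149 0.0417
0.0322 136 0.0391
0.0352 86 0.0368
0.0382 80 0.0366
0.0412 134 0.0356
0.0442 188 0.0339
```

View pics/crop.png

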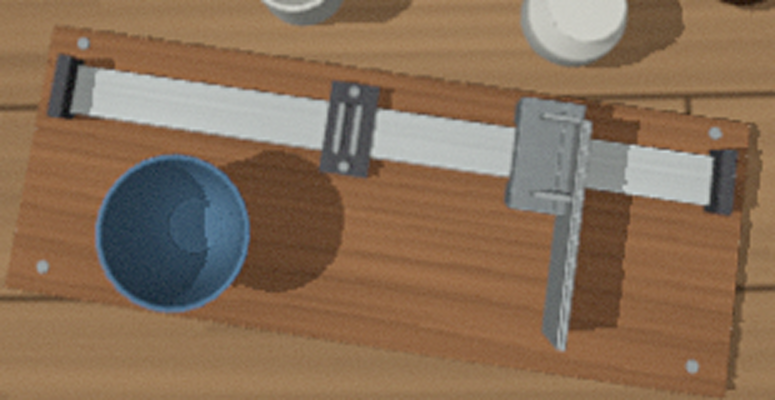

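Top view depth agrees with the description (rail top 34 mm, width 39.6 mm, plate top 95 mm). Along the rail the outer face is at S≈-0.160. The ridges are at 0.016 and 0.0305, so the notch is at S≈0.022. The crop at (350,127) confirms a two-ridge catch plate, so the stop has about 157 mm to travel. I'll move over the rail behind the stop, turn tool x along the rail and shut the fingers.

Emit:
jog_arm(
  increments=[
    [[0.73, -0.59, 0, 0, 0, 0, -1], [0.73, -0.59, 0, 0, 0, 0, -1], [0.73, -0.59, 0, 0, 0, 0, -1], [0.73, -0.59, 0, 0, 0, 0, -1], [0.73, -0.59, 0, 0, 0, 0, -1]],
  ],
  force=40,
)

```text
time: 0.52
tool_pos: [0.2595, -0.536, 0.3031]
tcp_rot: [-3.113, -0.414, 0.0]
wrist_force: [0.3, -1.3, -0.4]
width: 0.298
grip_force: 0.0
```

Emit:
jog_arm(
  increments=[
    [[0.73, -0.59, 0, 0, 0, 0, -1], [0.73, -0.59, 0, 0, 0, 0, -1], [0.73, -0.59, 0, 0, 0, 0, -1], [0.73, -0.59, 0, 0, 0, 0, -1], [0.73, -0.59, 0, 0, 0, 0, -1]],
  ],
)

```text
time: 0.93
tool_pos: [0.3421, -0.4219, 0.3034]
tcp_rot: [-3.113, -0.414, 0.001]
wrist_force: [0.4, 0.3, -1.0]
width: 0.003
grip_force: 0.0
```

Emit:
jog_arm(
  increments=[
    [[0.73, -0.59, 0, 0, 0, 0, -1], [0.73, -0.59, 0, 0, 0, 0, -1], [0.73, -0.59, 0, 0, 0, 0, -1], [0.73, -0.59, 0, 0, 0, 0, -1], [0.73, -0.59, 0, 0, 0, 0, -1]],
  ],
)

```text
time: 1.35
tool_pos: [0.4246, -0.3078, 0.3035]
tcp_rot: [-3.114, -0.415, 0.001]
wrist_force: [0.3, -0.1, 0.1]
width: -0.002
grip_force: 0.0
```

Emit:
jog_arm(
  increments=[
    [[0.6, -0.5, 0, 0, 0, 0, -1], [0.6, -0.5, 0, 0, 0, 0, -1], [0.6, -0.5, 0, 0, 0, 0, -1], [0.6, -0.5, 0, 0, 0, 0, -1], [0.6, -0.5, 0, 0, 0, 0, -1]],
  ],
)

```text
time: 1.77
tool_pos: [0.4917, -0.2121, 0.3034]
tcp_rot: [-3.114, -0.415, 0.001]
wrist_force: [0.3, 0.1, 0.2]
width: 0.003
grip_force: 0.0
```

Emit:
jog_arm(
  increments=[
    [[0, 0, 0, 0, 0, -0.73, -1], [0, 0, 0, 0, 0, -0.73, -1], [0, 0, 0, 0, 0, -0.73, -1], [0, 0, 0, 0, 0, -0.73, -1], [0, 0, 0, 0, 0, -0.73, -1]],
  ],
)

```text
time: 2.18
tool_pos: [0.4912, -0.213, 0.3033]
tcp_rot: [-2.976, -1.005, 0.001]
wrist_force: [0.7, 0.1, 0.0]
width: 0.004
grip_force: 0.0
```

Emit:
jog_arm(
  increments=[
    [[0, 0, 0, 0, 0, -0.73, -1], [0, 0, 0, 0, 0, -0.73, -1], [0, 0, 0, 0, 0, -0.73, -1], [0, 0, 0, 0, 0, -0.73, -1], [0, 0, 0, 0, 0, -0.73, -1]],
  ],
)

```text
time: 2.6
tool_pos: [0.4911, -0.2131, 0.3033]
tcp_rot: [-2.731, -1.551, 0.001]
wrist_force: [-0.5, -0.5, 0.9]
width: -0.001
grip_force: 0.0
```

Emit:
jog_arm(
  increments=[
    [[0, 0, 0, 0, 0, -0.73, -1], [0, 0, 0, 0, 0, -0.73, -1], [0, 0, 0, 0, 0, -0.73, -1], [0, 0, 0, 0, 0, -0.73, -1], [0, 0, 0, 0, 0, -0.73, -1]],
  ],
)

```text
time: 3.02
tool_pos: [0.4911, -0.2131, 0.3033]
tcp_rot: [-2.387, -2.041, 0.001]
wrist_force: [0.3, 0.2, 1.0]
width: 0.001
grip_force: 0.0
```

```bash
cat >> h.py <<'E'
from scipy.spatial.transform import Rotation as Ro
O=np.array([.5388,.0048]);E_=np.array([.1598,.9872]);N_=np.array([.9872,-.1598])
def st():
    s=read_state();p=s['tool_pos'];R=Ro.from_rotvec(s['tcp_rot']).as_matrix()
    f=s['wrist_force'];print('t',round(s['time'],2),'S',round((p[:2]-O)@E_,4),'N',round((p[:2]-O)@N_,4),'z',round(p[2],4),'F along',round(f[:2]@E_,2),'F',f.round(1),'w',round(s['width'],3))
    print('toolx',R[:,0].round(3),'yaw err deg',round(np.degrees(np.arctan2(R[1,0],R[0,0]))-80.8,2),'toolz',R[:,2].round(3),'q',s['q'].round(2))
    return s,R
E
python3 - <<'E'
from h import *
st()
E
```

```text
t 3.02 S -0.2228 N -0.0122 z 0.3033 F along 0.27 F [0.3 0.2 1. ] w 0.001
toolx [0.155 0.988 0.   ] yaw err deg 0.29 toolz [-0.001  0.001 -1.   ] q [-0.46  0.    1.9   0.    1.24 -0.3 ]
```

Emit:
jog_arm(
  increments=[
    [[0, 0.08, 0.515, 0, 0, 0, -1], [0, 0.08, 0.515, 0, 0, 0, -1], [0, 0.08, 0.515, 0, 0, 0, -1], [0, 0.08, 0.515, 0, 0, 0, -1], [0, 0.08, 0.515, 0, 0, 0, -1]],
  ],
)

```text
time: 3.43
tool_pos: [0.5031, -0.2151, 0.2255]
tcp_rot: [-2.391, -2.037, 0.0]
wrist_force: [-0.2, -1.4, -0.3]
width: -0.002
grip_force: 0.0
```

Emit:
jog_arm(
  increments=[
    [[0, 0, 0.515, 0, 0, 0, -1], [0, 0, 0.515, 0, 0, 0, -1], [0, 0, 0.515, 0, 0, 0, -1], [0, 0, 0.515, 0, 0, 0, -1], [0, 0, 0.515, 0, 0, 0, -1]],
  ],
)

```text
time: 3.85
tool_pos: [0.5029, -0.215, 0.1482]
tcp_rot: [-2.391, -2.037, 0.001]
wrist_force: [-0.7, -0.2, 0.3]
width: 0.004
grip_force: 0.0
```

```bash
python3 - <<'E'
from h import *
st()
im,d,p=cam('scene');cv2.imwrite('pics/s1.png',cv2.resize(im[90:280,80:335],None,fx=3,fy=3,interpolation=cv2.INTER_CUBIC))
E
```

```text
t 3.85 S -0.2227 N -0.0003 z 0.1482 F along -0.35 F [-0.7 -0.2  0.3] w 0.004
toolx [0.159 0.987 0.   ] yaw err deg 0.07 toolz [-0.001  0.    -1.   ] q [-0.45  0.17  2.02  0.    0.95 -0.29]
```

View pics/s1.png

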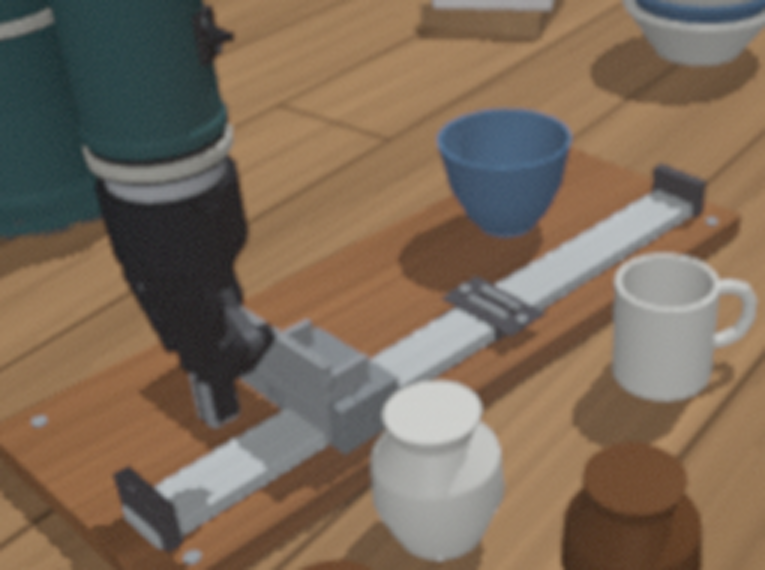

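The scene crop shows the shut fingers at about (215,400), behind the plate's outer side and over the rail. A dark knuckle at (265,335) lies near the top of the plate, so I check its clearance by depth.

```bash
python3 - <<'E'
from h import *
for n in('scene','top'):
    im,d,p=cam(n);W=world(d,p);W0=np.load(n+'.npz')['W']
    S=(W[...,:2]-O)@E_;N=(W[...,:2]-O)@N_;Z=W[...,2]
    m=(abs(S+.22)<.08)&(abs(N)<.09)&(Z>.05)&(Z<.24)&(np.linalg.norm(W-W0,axis=-1)>.02)
    for z in np.arange(.06,.2,.01):
        k=m&(abs(Z-z)<.005)
        if k.sum()>5:print(n,round(z,3),k.sum(),np.percentile(S[k],[3,97]).round(3),np.percentile(N[k],[3,97]).round(3))
E
```

```text
scene 0.07 9 [-0.233 -0.216] [-0.006  0.004]
scene 0.08 41 [-0.235 -0.217] [-0.006  0.011]
scene 0.09 57 [-0.235 -0.217] [-0.006  0.012]
scene 0.1 60 [-0.234 -0.217] [-0.008  0.012]
scene 0.11 23 [-0.235 -0.23 ] [-0.014  0.011]
scene 0.12 101 [-0.237 -0.214] [-0.028  0.031]
scene 0.13 75 [-0.236 -0.213] [-0.039  0.04 ]
scene 0.14 136 [-0.24  -0.216] [-0.047  0.048]
scene 0.15 142 [-0.241 -0.216] [-0.053  0.056]
scene 0.16 224 [-0.24  -0.212] [-0.056  0.061]
scene 0.17 202 [-0.243 -0.217] [-0.016  0.057]
scene 0.18 174 [-0.243 -0.216] [-0.013  0.041]
scene 0.19 92 [-0.235 -0.215] [0.013 0.038]
scene 0.2 126 [-0.26  -0.207] [0.001 0.036]
top 0.08 11 [-0.216 -0.211] [-0.012  0.008]
top 0.09 24 [-0.216 -0.211] [-0.013  0.011]
top 0.1 13 [-0.214 -0.211] [-0.011  0.005]
top 0.11 11 [-0.213 -0.211] [-0.006  0.01 ]
top 0.12 31 [-0.215 -0.209] [-0.032  0.03 ]
top 0.13 59 [-0.223 -0.209] [-0.037  0.035]
top 0.14 65 [-0.221 -0.206] [-0.046  0.042]
top 0.15 79 [-0.219 -0.21 ] [-0.054  0.051]
top 0.16 135 [-0.233 -0.21 ] [-0.062  0.059]
top 0.17 209 [-0.234 -0.211] [-0.061  0.059]
top 0.18 60 [-0.227 -0.212] [-0.048  0.045]
top 0.19 29 [-0.227 -0.213] [-0.043  0.04 ]
```

Only the fingers reach down to the plate's height: the knuckles start above 0.11 and the plate top is 0.095. The fingers' leading edge is at S=-0.211. Now I approach softly and push steadily.

Emit:
jog_arm(
  increments=[
    [[0.3, 0, 0, 0, 0, 0, -1], [0.3, 0, 0, 0, 0, 0, -1], [0.3, 0, 0, 0, 0, 0, -1], [0.3, 0, 0, 0, 0, 0, -1], [0.2, 0, 0, 0, 0, 0, -1]],
  ],
)

```text
time: 4.42
tool_pos: [0.5105, -0.1724, 0.1502]
tcp_rot: [2.39, 2.038, 0.001]
wrist_force: [-0.3, -0.0, -0.1]
width: -0.001
grip_force: 0.0
```

Emit:
jog_arm(
  increments=[
    [[0.1, 0, 0, 0, 0, 0, -1], [0.1, 0, 0, 0, 0, 0, -1], [0.1, 0, 0, 0, 0, 0, -1], [0.1, 0, 0, 0, 0, 0, -1], [0.1, 0, 0, 0, 0, 0, -1]],
  ],
)

```text
time: 4.83
tool_pos: [0.5124, -0.1591, 0.1496]
tcp_rot: [2.391, 2.037, -0.0]
wrist_force: [-1.0, -1.9, 1.8]
width: 0.001
grip_force: 0.9
```

Emit:
jog_arm(
  increments=[
    [[0.15, 0, 0, 0, 0, 0, -1], [0.2, 0, 0, 0, 0, 0, -1], [0.2, 0, 0, 0, 0, 0, -1], [0.2, 0, 0, 0, 0, 0, -1], [0.2, 0, 0, 0, 0, 0, -1]],
  ],
)

```text
time: 5.25
tool_pos: [0.5171, -0.1302, 0.1495]
tcp_rot: [2.391, 2.037, 0.0]
wrist_force: [-0.8, -2.9, 1.4]
width: -0.001
grip_force: 1.0
```

```bash
cat >> h.py <<'E'
def stop():
    im,d,p=cam('top');W=world(d,p);h=cv2.cvtColor(im,cv2.COLOR_BGR2HSV)
    S=(W[...,:2]-O)@E_;N=(W[...,:2]-O)@N_;Z=W[...,2]
    m=(h[...,1]<60)&(abs(Z-.0935)<.006)&(N>-.135)&(N<-.06)&(abs(S)<.25)
    print('plate mid S',np.percentile(S[m],[2,50,98]).round(4),m.sum(),'-> stop_mid',round(np.median(S[m])+.0215,4))
    c=(h[...,1]<60)&(abs(Z-.066)<.005)&(N>-.04)&(N<.042)&(abs(S)<.25)
    print('carriage front S',np.percentile(S[c],[50,90,97]).round(4),c.sum())
    return im
E
python3 - <<'E'
from h import *
st();im=stop();cv2.imwrite('pics/t2.png',im)
E
```

```text
t 5.25 S -0.1368 N 0.0002 z 0.1495 F along -2.96 F [-0.8 -2.9  1.4] w -0.001
toolx [ 0.159  0.987 -0.   ] yaw err deg 0.07 toolz [ 0. -0. -1.] q [-0.29  0.15  2.05  0.    0.94 -0.13]
plate mid S [-0.1252 -0.1214 -0.1181] 179 -> stop_mid -0.0999
carriage front S [-0.0975 -0.0804 -0.0775] 886
```

The stop is moving, with about 2–3 N against the fingers. stop_mid is at S=TCP+0.037, so home is TCP S≈-0.015 and the ridge is met at about -0.027.

Emit:
jog_arm(
  increments=[
    [[0.2, 0, 0, 0, 0, 0, -1], [0.2, 0, 0, 0, 0, 0, -1], [0.2, 0, 0, 0, 0, 0, -1], [0.2, 0, 0, 0, 0, 0, -1], [0.2, 0, 0, 0, 0, 0, -1]],
  ],
)

```text
time: 5.72
tool_pos: [0.5217, -0.1005, 0.1493]
tcp_rot: [-2.391, -2.038, 0.0]
wrist_force: [-0.3, -2.0, -1.0]
width: -0.001
grip_force: 1.0
```

Emit:
jog_arm(
  increments=[
    [[0.2, 0, 0, 0, 0, 0, -1], [0.2, 0, 0, 0, 0, 0, -1], [0.2, 0, 0, 0, 0, 0, -1], [0.2, 0, 0, 0, 0, 0, -1], [0.2, 0, 0, 0, 0, 0, -1]],
  ],
)

```text
time: 6.13
tool_pos: [0.5265, -0.0709, 0.1493]
tcp_rot: [2.391, 2.038, 0.0]
wrist_force: [0.4, -0.8, -1.7]
width: -0.0
grip_force: 1.0
```

Emit:
jog_arm(
  increments=[
    [[0.2, 0, 0, 0, 0, 0, -1], [0.2, 0, 0, 0, 0, 0, -1], [0.15, 0, 0, 0, 0, 0, -1], [0.1, 0, 0, 0, 0, 0, -1], [0.08, 0, 0, 0, 0, 0, -1]],
  ],
)

```text
time: 6.55
tool_pos: [0.5299, -0.0495, 0.1493]
tcp_rot: [-2.391, -2.038, 0.0]
wrist_force: [1.0, -0.8, -0.6]
width: -0.001
grip_force: 0.8
```

```bash
python3 - <<'E'
from h import *
st();stop()
E
```

```text
t 6.55 S -0.055 N -0.0002 z 0.1493 F along -0.66 F [ 1.  -0.8 -0.6] w -0.001
toolx [0.158 0.987 0.   ] yaw err deg 0.09 toolz [-0.  0. -1.] q [-0.14  0.15  2.05  0.    0.94  0.02]
plate mid S [-0.0447 -0.0413 -0.0381] 156 -> stop_mid -0.0198
carriage front S [-0.0159 -0.0141 -0.0137] 57
```

Emit:
jog_arm(
  increments=[
    [[0.1, 0, 0, 0, 0, 0, -1], [0.1, 0, 0, 0, 0, 0, -1], [0.1, 0, 0, 0, 0, 0, -1], [0.1, 0, 0, 0, 0, 0, -1], [0.1, 0, 0, 0, 0, 0, -1]],
  ],
)

```text
time: 7.02
tool_pos: [0.5321, -0.0349, 0.1494]
tcp_rot: [-2.391, -2.037, 0.0]
wrist_force: [-0.8, -1.8, 0.5]
width: 0.003
grip_force: 0.9
```

Emit:
jog_arm(
  increments=[
    [[0.08, 0, 0, 0, 0, 0, -1], [0.08, 0, 0, 0, 0, 0, -1], [0.08, 0, 0, 0, 0, 0, -1], [0.05, 0, 0, 0, 0, 0, -1], [0.05, 0, 0, 0, 0, 0, -1]],
  ],
)

```text
time: 7.43
tool_pos: [0.5338, -0.0248, 0.1493]
tcp_rot: [-2.391, -2.038, 0.0]
wrist_force: [-1.1, -1.6, 1.1]
width: -0.0
grip_force: 0.8
```

```bash
python3 - <<'E'
from h import *
st();stop()
E
```

```text
t 7.43 S -0.0301 N -0.0002 z 0.1493 F along -1.71 F [-1.1 -1.6  1.1] w -0.0
toolx [ 0.159  0.987 -0.   ] yaw err deg 0.08 toolz [-0.  0. -1.] q [-0.09  0.15  2.05 -0.    0.94  0.07]
plate mid S [-0.0197 -0.0164 -0.0131] 150 -> stop_mid 0.0051Traceback (most recent call last):
  File "<stdin>", line 2, in <module>
  File "h.py", line 27, in stop
    print('carriage front S',np.percentile(S[c],[50,90,97]).round(4),c.sum())
                             ~~~~~~~~~~~~~^^^^^^^^^^^^^^^^^
    return _quantile_unchecked(
        a, q, axis, out, overwrite_input, method, keepdims, weights)
    return _ureduce(a,
                    func=_quantile_ureduce_func,
    ...<5 lines>...
                    overwrite_input=overwrite_input,
                    method=method)
    r = func(a, **kwargs)
    result = _quantile(arr,
                       quantiles=q,
    ...<2 lines>...
                       out=out,
                       weights=wgt)
    slices_having_nans = np.isnan(arr[-1, ...])
                                  ~~~^^^^^^^^^
IndexError: index -1 is out of bounds for axis 0 with size 0
```

Emit:
jog_arm(
  increments=[
    [[0.05, 0, 0, 0, 0, 0, -1], [0.05, 0, 0, 0, 0, 0, -1], [0.04, 0, 0, 0, 0, 0, -1], [0.03, 0, 0, 0, 0, 0, -1], [0.03, 0, 0, 0, 0, 0, -1]],
  ],
)

```text
time: 7.9
tool_pos: [0.5347, -0.0196, 0.1494]
tcp_rot: [2.39, 2.038, -0.002]
wrist_force: [-1.8, -5.8, -0.7]
width: 0.001
grip_force: 3.0
```

Emit:
jog_arm(
  increments=[
    [[0.03, 0, 0, 0, 0, 0, -1], [0.03, 0, 0, 0, 0, 0, -1], [0.03, 0, 0, 0, 0, 0, -1], [0, 0, 0, 0, 0, 0, -1], [0, 0, 0, 0, 0, 0, -1]],
  ],
)

```text
time: 8.32
tool_pos: [0.5349, -0.0186, 0.1494]
tcp_rot: [2.388, 2.037, -0.005]
wrist_force: [-2.1, -11.6, 1.0]
width: 0.003
grip_force: 5.6
```

```bash
sed -i "/carriage front/d" h.py; python3 - <<'E'
from h import *
for _ in range(3): st();im=stop()
cv2.imwrite('pics/t3.png',cv2.resize(im[190:330,180:330],None,fx=4,fy=4,interpolation=cv2.INTER_CUBIC))
E
```

```text
t 8.32 S -0.0237 N -0.0002 z 0.1494 F along -11.76 F [ -2.1 -11.6   1. ] w 0.003
toolx [ 0.158  0.987 -0.004] yaw err deg 0.13 toolz [-0.001 -0.004 -1.   ] q [-0.08  0.15  2.05 -0.01  0.94  0.08]
plate mid S [-0.0138 -0.0104 -0.0073] 151 -> stop_mid 0.0111
t 8.37 S -0.0237 N -0.0001 z 0.1494 F along -11.57 F [ -2.7 -11.3   1. ] w 0.003
toolx [ 0.158  0.987 -0.004] yaw err deg 0.13 toolz [-0.001 -0.004 -1.   ] q [-0.08  0.15  2.05 -0.01  0.94  0.08]
plate mid S [-0.0138 -0.0104 -0.0072] 151 -> stop_mid 0.0111
t 8.42 S -0.0237 N -0.0001 z 0.1494 F along -10.82 F [ -2.8 -10.5   1. ] w 0.002
toolx [ 0.158  0.987 -0.004] yaw err deg 0.13 toolz [-0.001 -0.004 -1.   ] q [-0.08  0.15  2.05 -0.01  0.94  0.08]
plate mid S [-0.0138 -0.0104 -0.0072] 149 -> stop_mid 0.0111
```

View pics/t3.png

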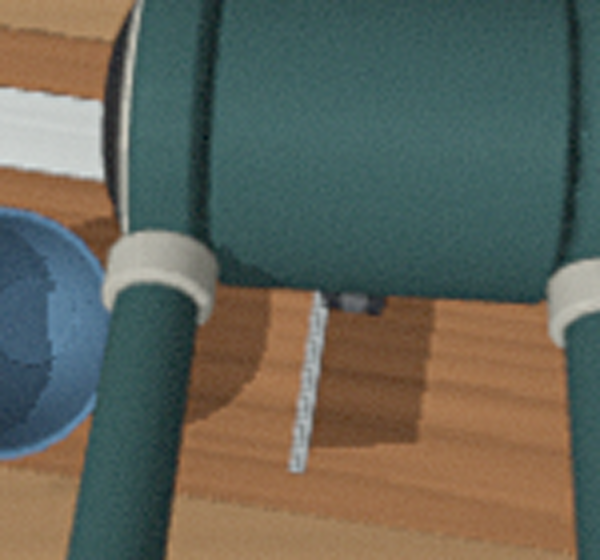

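The top view shows the arm hiding the catch, but the plate edge at (310,380) puts stop_mid at about S=0.011. That is just at the foot of the low ridge, so the force of about 11 N is the climb and not the high ridge. I continue in sub-millimetre steps.

Emit:
jog_arm(
  increments=[
    [[0.02, 0, 0, 0, 0, 0, -1], [0.02, 0, 0, 0, 0, 0, -1], [0.02, 0, 0, 0, 0, 0, -1], [0, 0, 0, 0, 0, 0, -1], [0, 0, 0, 0, 0, 0, -1]],
  ],
)

```text
time: 8.88
tool_pos: [0.5353, -0.016, 0.1494]
tcp_rot: [2.39, 2.037, -0.003]
wrist_force: [-2.3, -5.8, 0.7]
width: -0.004
grip_force: 3.3
```

```bash
python3 - <<'E'
from h import *
for _ in range(2): st();stop()
E
```

```text
t 8.88 S -0.021 N -0.0001 z 0.1494 F along -6.09 F [-2.3 -5.8  0.7] w -0.004
toolx [ 0.158  0.987 -0.002] yaw err deg 0.08 toolz [-0.001 -0.002 -1.   ] q [-0.08  0.15  2.05 -0.    0.94  0.09]
plate mid S [-0.011  -0.0075 -0.0044] 149 -> stop_mid 0.014
t 8.93 S -0.021 N -0.0001 z 0.1494 F along -6.99 F [-2.7 -6.7  1.9] w 0.001
toolx [ 0.158  0.987 -0.002] yaw err deg 0.08 toolz [-0.    -0.002 -1.   ] q [-0.08  0.15  2.05 -0.    0.94  0.09]
plate mid S [-0.0109 -0.0075 -0.0041] 153 -> stop_mid 0.014
```

Emit:
jog_arm(
  increments=[
    [[0.03, 0, 0, 0, 0, 0, -1], [0.03, 0, 0, 0, 0, 0, -1], [0.03, 0, 0, 0, 0, 0, -1], [0, 0, 0, 0, 0, 0, -1], [0, 0, 0, 0, 0, 0, -1]],
  ],
)

```text
time: 9.4
tool_pos: [0.5359, -0.0117, 0.1493]
tcp_rot: [-2.391, -2.037, -0.001]
wrist_force: [-1.1, -0.4, 1.2]
width: -0.001
grip_force: 0.7
```

```bash
python3 - <<'E'
from h import *
st();stop()
E
```

```text
t 9.4 S -0.0168 N -0.0002 z 0.1493 F along -0.61 F [-1.1 -0.4  1.2] w -0.001
toolx [0.159 0.987 0.001] yaw err deg 0.06 toolz [-0.     0.001 -1.   ] q [-0.07  0.15  2.05  0.    0.94  0.09]
plate mid S [-0.0067 -0.0033  0.0001] 151 -> stop_mid 0.0182
```

The push has dipped, so the ball is over the crest. I go gently on until it reaches the bottom of the notch.

Emit:
jog_arm(
  increments=[
    [[0.02, 0, 0, 0, 0, 0, -1], [0.02, 0, 0, 0, 0, 0, -1], [0.02, 0, 0, 0, 0, 0, -1], [0, 0, 0, 0, 0, 0, -1], [0, 0, 0, 0, 0, 0, -1]],
  ],
)

```text
time: 9.87
tool_pos: [0.5366, -0.0099, 0.1495]
tcp_rot: [2.391, 2.037, 0.001]
wrist_force: [1.3, 1.1, 0.1]
width: -0.003
grip_force: 0.0
```

```bash
python3 - <<'E'
from h import *
st();stop()
E
```

```text
t 9.87 S -0.0149 N 0.0001 z 0.1495 F along 1.25 F [1.3 1.1 0.1] w -0.003
toolx [0.159 0.987 0.001] yaw err deg 0.07 toolz [ 0.001  0.001 -1.   ] q [-0.07  0.15  2.04  0.    0.94  0.09]
plate mid S [-0.0046 -0.0012  0.0022] 153 -> stop_mid 0.0203
```

Emit:
jog_arm(
  increments=[
    [[0.02, 0, 0, 0, 0, 0, -1], [0.02, 0, 0, 0, 0, 0, -1], [0, 0, 0, 0, 0, 0, -1], [0, 0, 0, 0, 0, 0, -1], [0, 0, 0, 0, 0, 0, -1]],
  ],
)

```text
time: 10.33
tool_pos: [0.5367, -0.0091, 0.1495]
tcp_rot: [2.391, 2.037, 0.001]
wrist_force: [0.7, -0.9, 0.3]
width: -0.003
grip_force: 0.5
```

```bash
python3 - <<'E'
from h import *
st();stop()
E
```

```text
t 10.33 S -0.0141 N 0.0001 z 0.1495 F along -0.82 F [ 0.7 -0.9  0.3] w -0.003
toolx [0.159 0.987 0.   ] yaw err deg 0.07 toolz [ 0.001 -0.    -1.   ] q [-0.06  0.15  2.04  0.    0.94  0.1 ]
plate mid S [-0.0038 -0.0004  0.003 ] 155 -> stop_mid 0.0211
```

Emit:
jog_arm(
  increments=[
    [[0.02, 0, 0, 0, 0, 0, -1], [0.02, 0, 0, 0, 0, 0, -1], [0, 0, 0, 0, 0, 0, -1], [0, 0, 0, 0, 0, 0, -1], [0, 0, 0, 0, 0, 0, -1]],
  ],
)

```text
time: 10.8
tool_pos: [0.5368, -0.0081, 0.1495]
tcp_rot: [2.391, 2.037, 0.0]
wrist_force: [1.4, -2.6, 1.1]
width: 0.002
grip_force: 1.3
```

```bash
python3 - <<'E'
from h import *
st();stop()
E
```

```text
t 10.8 S -0.013 N 0.0001 z 0.1495 F along -2.39 F [ 1.4 -2.6  1.1] w 0.002
toolx [ 0.159  0.987 -0.   ] yaw err deg 0.07 toolz [ 0. -0. -1.] q [-0.06  0.15  2.04 -0.    0.94  0.1 ]
plate mid S [-0.003   0.0004  0.0038] 153 -> stop_mid 0.0219
```

The force is rising again (2.4 N) with stop_mid at about 0.022, so the ball is seated. I back straight off and look.

Emit:
jog_arm(
  increments=[
    [[-0.1, 0, 0, 0, 0, 0, -1], [-0.3, 0, 0, 0, 0, 0, -1], [-0.5, 0, 0, 0, 0, 0, -1], [-0.5, 0, 0, 0, 0, 0, -1], [-0.5, 0, 0, 0, 0, 0, -1]],
  ],
)

```text
time: 11.27
tool_pos: [0.5269, -0.0647, 0.149]
tcp_rot: [-2.39, -2.037, 0.001]
wrist_force: [0.2, 0.0, 1.0]
width: -0.004
grip_force: 0.0
```

Emit:
jog_arm(
  increments=[
    [[-0.6, 0, -0.6, 0, 0, 0, -1], [-0.6, 0, -0.6, 0, 0, 0, -1], [-0.6, 0, -0.6, 0, 0, 0, -1], [-0.6, 0, -0.6, 0, 0, 0, -1], [-0.6, 0, -0.6, 0, 0, 0, -1]],
  ],
)

```text
time: 11.68
tool_pos: [0.5123, -0.1539, 0.2398]
tcp_rot: [-2.39, -2.036, 0.0]
wrist_force: [0.9, 0.2, -0.3]
width: -0.005
grip_force: 0.0
```

Emit:
jog_arm(
  increments=[
    [[-0.7, -0.3, 0, 0, 0, 0, -1], [-0.7, -0.3, 0, 0, 0, 0, -1], [-0.7, -0.3, 0, 0, 0, 0, -1], [-0.7, -0.3, 0, 0, 0, 0, -1], [-0.7, -0.3, 0, 0, 0, 0, -1]],
  ],
)

```text
time: 12.1
tool_pos: [0.4509, -0.2503, 0.2391]
tcp_rot: [-2.39, -2.037, -0.0]
wrist_force: [-0.4, 0.7, -0.9]
width: 0.002
grip_force: 0.0
```

```bash
python3 - <<'E'
from h import *
st();im=stop();sc,_,_=cam('scene')
a=cv2.resize(im[150:330,120:370],(800,576),interpolation=cv2.INTER_CUBIC);cv2.imwrite('pics/t4.png',a)
z=np.load('top.npz')['im'].astype(int)
dd=abs(im.astype(int)-z).max(-1)
for n,(u0,u1,v0,v1) in dict(bowl=(148,212,242,305),mug=(205,250,145,190),vase=(318,364,164,206)).items(): print(n,(dd[v0:v1,u0:u1]>40).mean())
E
```

```text
t 12.1 S -0.2659 N -0.046 z 0.2391 F along 0.6 F [-0.4  0.7 -0.9] w 0.002
toolx [0.159 0.987 0.001] yaw err deg 0.07 toolz [-0.001  0.001 -1.   ] q [-0.56  0.01  2.01  0.    1.12 -0.4 ]
plate mid S [-0.003   0.0004  0.0038] 154 -> stop_mid 0.0219
bowl 0.0
mug 0.0
vase 0.0
```

View pics/t4.png

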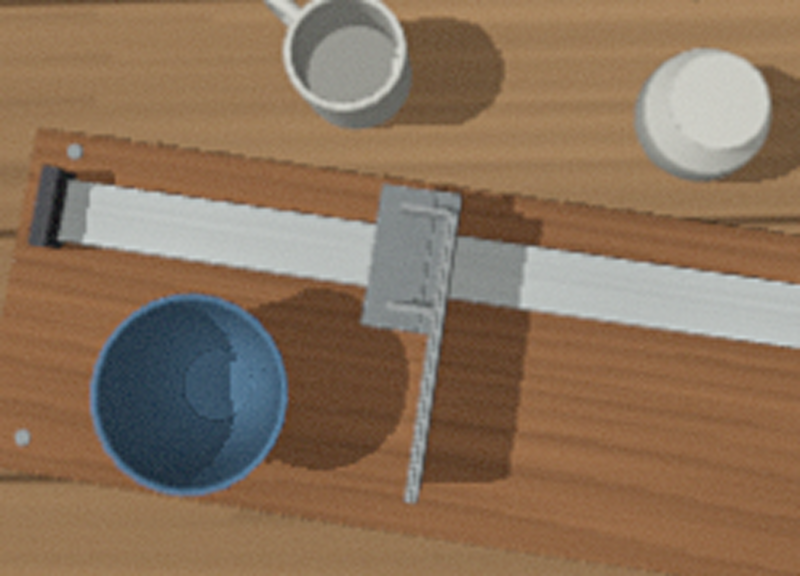

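The crop shows the carriage (415,255) covering the catch plate, with stop_mid at S=0.0219 against the notch at 0.022. The bowl, mug and vase are unchanged and the arm is clear, so I hand in.

```bash
python3 -c "
from workcell import bot
print(bot.finish_job())"
```

```text
the job is handed in; nothing more can be done
None
```

The stop clicked over the low ridge and, by the last camera measurement, sits in the notch within about 1 mm; the bowl, mug and vase had not moved, the arm was clear, and I handed the job in (no verdict was returned).

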